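# Hold a plug-in radio unit home in its mounting tray

## Task

Pick up the slim plug-in radio unit and set it upright in the mounting tray, between the guides, with its plug towards the sprung connector at the back of the tray. Slide it back and press its plug on the connector with a steady push of about 12 newtons, without running the connector back to its end stop, so that I can do up the two hold-down nuts; keep that push for about three seconds and finish still holding it there, not letting go. Leave the other things on the bench where they are.

Things in the scene. Friction and masses are not known exactly. Their poses are not given: they have to be found in the camera images.
- unit: slim olive radio unit to be fitted: case 160 long (x) x 57 wide (y) x 76 high, fins on top to 84, 0.5 to 0.7 kg. Origin: centre of the case's underside; x to the plug end, z up. Flat sides, free to grip from above. Front (-x): black panel, bow handle to x = -110, two steel lugs at the bottom to x = -94. It starts standing on the bench, plug end within 0.7 rad of straight away from the robot (world +x)
- unit_plug (a point): centre of the end face of the unit's plug, a metal shell 40 wide x 18 high standing 8 mm out of the case's rear end: x = +88, z = 40 in the unit's frame
- tray: aluminium mounting tray fixed to the bench on rubber mounts. Origin: on the bench under the middle of the channel; x along the channel to the back (world +x within 0.25 rad), z up. Floor plate x = -95 to +125, 90 wide, its upper face 22 mm above the bench. At the back an upright bracket, x = 122 to 125, to 94 mm above the bench, carries the sprung connector
- tray_channel (a point): point on the tray floor between the guides, at x = 0, z = 22 of the tray. The guides run from x = -95 to +70, 63 mm apart inside, 10 mm high, with outward-flared lips up to 19 mm over the floor. The front (-x) is open; the two hold-down bolts with knurled nuts lie folded forward there, to x = -140, all below the height of the floor
- receptacle: sprung connector at the back of the tray, 56 wide x 36 high, black face in a shallow metal rim. Origin: centre of the contact face; axes as the tray. At rest at x = +95, z = 62 in the tray's frame, level with the plug of a unit on the tray floor. The rim stands 5 mm out to the front, 4.5 mm clear of the plug all round: lower the unit with its plug face at x under +88, then slide it back
- connector_travel (a joint): how far the sprung connector is pushed back along the tray's +x (m): 0 at rest, end stop at 0.010. Its springs push back with 2 N per mm, no preload: 12 N at 0.006. Besides, a unit standing with its full weight on the tray floor rubs with up to 5 N
- power_unit: bystander: olive power unit, a wider box 130 x 95 x 80 high, 1.5 kg, standing on the bench; origin centre of its underside, black front with knobs at -x. It and the slim unit stand to the left and right of the tray, either way round
- jar: bystander: amber glass jar with steel cap, 56 diameter, 75 high; origin centre of its underside
- multimeter: bystander: black hand multimeter lying flat, 150 (x) x 76 x 32 high, dial on top; origin centre of its underside
- screwdriver: bystander: black-handled screwdriver, 190 long, lying across the bench behind the tray; origin at its middle, on the bench
Things that resemble listed ones, but are neither listed nor needed, are in the scene too. Leave any purple look-alike of the unit alone.

How it is judged (in metres and radians):
On the way, in this order (a step that is already met when the one before it is completed fails the run):
1. the slim unit is lifted clear of the bench (height (world z) of unit above 0.03 m), for 0.1 s.
2. the unit stands in the tray with its plug pressed on the sprung connector with 6 to 18 N, steadily for 2.5 s (z of unit in the frame of tray between 0.018 and 0.026 m and y of unit in the frame of tray between -0.006 and 0.006 m and x of unit_plug in the frame of tray above 0.095 m and angle between the x axis of unit and the x axis of tray, either way round below 0.06 rad and angle between unit's own z axis and vertical below 0.05 rad and contact force between unit and receptacle between 6 and 18 N and value of joint connector_travel between 0.003 and 0.009 m), for 2.5 s.
At the end, for the whole second after the job is handed in: Unit on the tray floor (within 4 mm), between the guides, upright and in line (0.05 rad), at rest, plug pressing the sprung connector with 6 to 18 N (pushed back 3 to 9 mm), robot still holding or pushing it; bystanders within 30 mm of their starts (all of step 2 and contact force between any of the fingers, the arm and unit above 1 N and linear speed of unit below 0.01 m/s and distance of each of power_unit, jar, multimeter, screwdriver from where it was at the start of the episode below 0.03 m); the arm keeps its last pose, push and grip.
It fails at once if the sprung connector is run back to its end stop (more than 9.5 mm) (value of joint connector_travel above 0.0095 m).
It fails at once if a bystander is moved more than 30 mm (distance of any of power_unit, jar, multimeter, screwdriver from where it was at the start of the episode above 0.03 m).
It also fails if it takes over 48 s, if anything falls off the work surface, if the arm or the gripper's body presses on something with over 40 N, if the wrist force passes 120 N, or if a joint passes its speed limit or range.

## Robot

A 7-joint arm with a two-finger parallel gripper is mounted at the origin on the work surface. World frame = base frame: x ahead of the robot, y to its left, z up, the work surface at z = 0. Lengths are in mm, angles in rad, forces in N, time in s.
With the tool pointing down it reaches from about 400 to 875 mm from the base axis. Payload 4.4 kg.
Tool frame: the origin (TCP) lies at the very end of the fingers, on their centre line; the grasp point (between the pads) lies 19 mm behind it; z points along the fingers, y is the line along which they close (so a half turn about z gives the same grasp; the last joint's range is limited). The gripper opens to 85 mm and grips with 20 to 120 N. Pads are 22 mm wide; open, the fingers measure 114 mm over their backs; the gripper's body (76 mm by 85 mm) begins 54 mm behind the grasp point. The pads swing forward as they close: fully open they stand 13 mm farther back than shut.
Start: joints at [1.197, 0.628, 0.038, 1.517, -0.027, 0.996, -0.02], TCP at [196.954, -619.457, 231.313] pointing down, gripper open.
Joint ranges: [-3.06, 3.06], [-0.37, 2.12], [-1.25, 1.32], [0.18, 2.47], [-1.1, 4.24], [0.23, 1.98], [-2.94, 2.94]. Speed limits (rad/s): [2.57, 2.57, 3.14, 3.14, 3.14, 3.14, 3.14].

## Interface

Orientations are given as [roll, pitch, yaw] about the fixed x, y, z axes, in that order (R = Rz(yaw) Ry(pitch) Rx(roll)).
In Python, from cell import sensors, get_image, camera_params, order gives the robot as it stands.
- The arm moves only by the shell command python3 -m inch 'ROWS' [OPENING]. ROWS is JSON, a list that holds one entry, the list of rows, each a list of 4 numbers: the shift along the tool's x, y, z in cm, then the turn about the tool's z in degrees. A call has 1 to 8 rows; each row is the pose to reach, as a shift and turn from the pose commanded when the call began, along the tool's axes at that moment; what a row does not reach only later rows make up. A row lasts 1/12 s, in which the tool goes at most 41.7 mm and 7.16 degrees, less where a joint would pass 70% of its speed; a pose out of reach is approached as far as the arm can. A call with a gripper value outside its range is refused whole. OPENING is the finger opening in cm, from 0 to 8.54, set as the call begins (- or left out, the last holds). The fingers move at their own pace and stop on an object; the grip force is fixed at half the most. Time passes only in rows, so rows that repeat a pose let the fingers close. It gives the time, the measured TCP pose, the force, the opening and the grip force at its end, in the units of the state.
- sensors.read_state(): the state, without advancing time (a new reading comes with each control period).
- get_image(name): name is "scene" or "top" or "wrist"; returns the picture (400x640x3 uint8, blue, green, red); there is no depth.
- camera_params(name): a dict with "mtx" (3x3 intrinsics, pixels), "rvec" (rotation vector, rad) and "tvec" (3), from world to camera coordinates, as OpenCV has them. Camera axes: x right, y down, z forward; pixel columns grow to the right and rows downward; lengths in mm; the calibration is good to about 2 mm. A picture is of the moment at which its call begins: read the wrist's pose just before it. camera_params takes no time and is no camera call; for the wrist camera it gives the pose at the moment of the call.
- order.finish_job(): hands the job in; it is judged then, once.
The state is a dict: "clock": time; "qpos": joint angles; "qd": joint speeds; "tau": joint torques, N m; "eef_pos": TCP position; "tool_rot": TCP orientation; "force": force on the tool from outside, world axes, zero at the start; "torque": the same for the moment, N m; "width": finger opening in mm; "gripper_force": force on a finger pad.
Only numpy, scipy, OpenCV 4.12 (cv2) and the standard library are available. Lean on these libraries where they do the work, as an engineer would, in place of code of your own. Each camera call takes 0.05 s, during which the arm holds its last target. There are 200 camera calls.

## Working session

There is one attempt and no reset: what is moved stays moved. The work goes in short steps, Python scripts to look and compute and a shell command to move; the robot and the scene stay as the last step left them, time stands still between calls to the robot, and variables do not carry over. Pictures are saved under pics/ and viewed, at most 11 in all, crops included, and the job is handed in when it is done.

```bash
ls; mkdir -p pics
python3 - <<'E'
from cell import sensors,get_image,camera_params
import cv2,numpy as np
s=sensors.read_state();print(s)
for n in("scene","top"):
    cv2.imwrite(f"pics/{n}0.png",get_image(n));p=camera_params(n);print(n,p)
E
```

```text
pics
{'clock': 0.0, 'qpos': array([ 1.19719856,  0.62931445,  0.03841522,  1.51838921, -0.02702175,
        0.99630551, -0.02001122]), 'qd': array([ 5.76990534e-05, -3.41154013e-04, -9.35164865e-04,  2.68671247e-04,
       -5.35257229e-05,  2.01798005e-03,  9.06788187e-04]), 'tau': array([-2.58227556e-04, -5.63399827e+01,  1.22619711e+00, -1.93445742e+01,
        1.10707461e-02,  1.06351831e-02, -2.65131609e-05]), 'eef_pos': array([ 196.77968269, -618.82973494,  230.40234221]), 'tool_rot': array([-3.13969284e+00, -9.96533699e-06,  3.07795855e-01]), 'force': array([-0.68642609,  0.38899645,  0.60829719]), 'torque': array([-0.04785212, -0.01392482,  0.05307629]), 'gripper_force': 0.0, 'width': 84.94390844111689}
scene {'mtx': array([[416.20667701,   0.        , 323.49867333],
       [  0.        , 416.20667701, 197.21570657],
       [  0.        ,   0.        ,   1.        ]]), 'rvec': array([ 0.87691438,  2.4455105 , -1.15541669]), 'tvec': array([ 376.17083319, -187.54947694, 1602.1240318 ])}
top {'mtx': array([[473.05775986,   0.        , 320.36078827],
       [  0.        , 473.05775986, 201.46704916],
       [  0.        ,   0.        ,   1.        ]]), 'rvec': array([ 2.1351727 , -2.06367811,  0.2469689 ]), 'tvec': array([  22.44681916,  547.0958415 , 1309.44313786])}
```

View pics/top0.png

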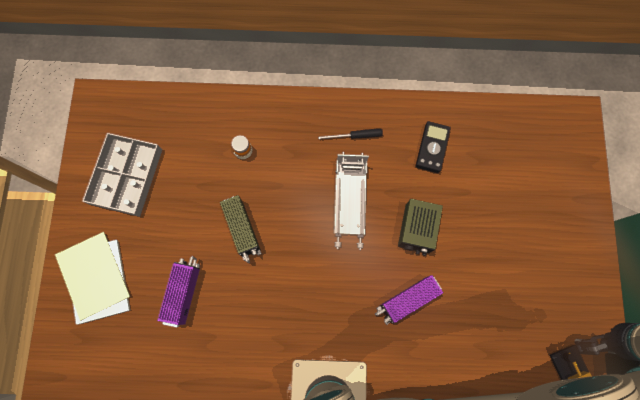

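View pics/scene0.png

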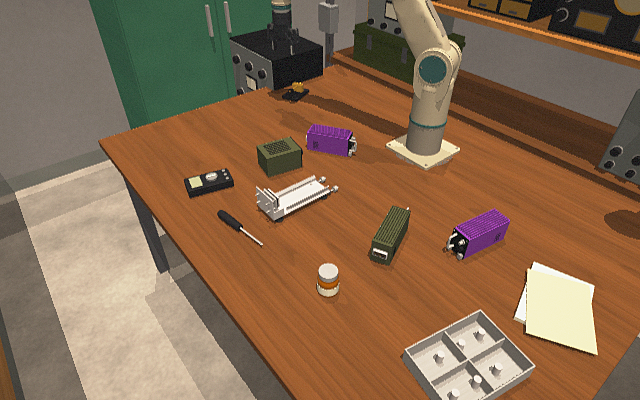

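The top picture shows the slim olive unit centred near (239,226) with its plug end up at about (231,198) and its handle at (252,258). The tray is at (351,197) with its connector at (352,165), and the wide power unit is at (421,226). The scene picture confirms that the plug faces away from the robot.

```bash
cat > h.py <<'E'
from cell import sensors,get_image,camera_params
import cv2,numpy as np
from scipy.spatial.transform import Rotation as R
def ray(p,px,z):
    "pixel -> world point on plane z"
    Rm=cv2.Rodrigues(p['rvec'])[0];t=p['tvec'].ravel()
    c=-Rm.T@t;d=Rm.T@np.linalg.inv(p['mtx'])@np.array([px[0],px[1],1.])
    return c+d*(z-c[2])/d[2]
def proj(p,P): return cv2.projectPoints(np.array(P,float).reshape(-1,3),p['rvec'],p['tvec'],p['mtx'],None)[0].reshape(-1,2)
def rows(target,yaw):
    "tool-frame shift (cm) and turn (deg) from present pose to target TCP (mm), yaw of the tool x axis"
    s=sensors.read_state();Rt=R.from_euler('xyz',s['tool_rot'])
    d=Rt.inv().apply(np.array(target)-s['eef_pos'])/10
    x=Rt.as_matrix()[:,0];y0=np.arctan2(x[1],x[0])
    dy=(yaw-y0+np.pi/2)%np.pi-np.pi/2
    print('shift cm',d.round(2),'turn deg (tool z)',round(-np.degrees(dy),2),'or half turn other way')
E
python3 - <<'E'
from h import *
p=camera_params('top');im=cv2.imread('pics/top0.png')
cv2.imwrite('pics/c1.png',cv2.resize(im[140:270,210:400],None,fx=4,fy=4,interpolation=cv2.INTER_CUBIC))
hsv=cv2.cvtColor(im,cv2.COLOR_BGR2HSV)
# olive mask for the slim unit
m=np.zeros(im.shape[:2],np.uint8);m[190:265,215:268]=cv2.inRange(hsv,(24,40,20),(45,255,255))[190:265,215:268]
cs=cv2.findContours(m,0,1)[0];r=cv2.minAreaRect(max(cs,key=cv2.contourArea));print(r)
for q in cv2.boxPoints(r):print(q,ray(p,q,84).round(0),ray(p,q,76).round(0))
for q in((351,165),(351,235),(421,226)):print(q,ray(p,q,22))
E
```

```text
((238.41778564453125, 223.78082275390625), (54.6582145690918, 20.599241256713867), 69.44395446777344)
[219.17807 201.80823] [530. 330.  84.] [532. 331.  76.]
[238.46573 194.57535] [553. 276.  84.] [555. 278.  76.]
[257.6575  245.75342] [408. 212.  84.] [409. 213.  76.]
[238.36984 252.9863 ] [386. 264.  84.] [387. 266.  76.]
(351, 165) [673.26579228 -48.45236055  22.        ]
(351, 235) [457.56427423 -52.42939062  22.        ]
(421, 226) [ 491.60895774 -259.14544949   22.        ]
```

View pics/c1.png

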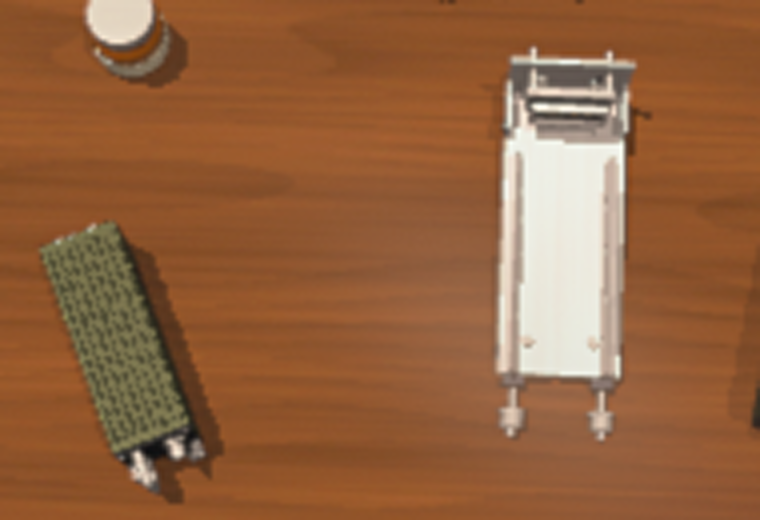

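The crop shows the unit's top corners at full-image (220,202), (239,195), (257,248) and (239,253), giving a centre near (469,271) and a yaw of about 0.42. The tray floor runs from (334..365,234) to about (336..366,175), nearly straight ahead. I'll move to a viewpoint over the tray, on the way to the unit.

Run:
```python
from h import *
p=camera_params('top')
for q in((334.2,233.7),(365,235),(335.5,175),(366.2,175)):print(ray(p,q,22).round(0))
rows((470,-320,300),0.05)
rows((430,-60,300),0.05)
```

```text
[460.  -3.  22.]
[459. -94.  22.]
[640.  -2.  22.]
[643. -95.  22.]
shift cm [ 35.09 -20.22  -6.92] turn deg (tool z) 14.77 or half turn other way
shift cm [ 39.16 -46.21  -6.87] turn deg (tool z) 14.77 or half turn other way
```

```bash
python3 -m inch '[[[3.5,-2,-0.7,2],[7,-4,-1.5,4],[10.5,-6,-2,6],[14,-8,-3,8],[17.5,-10,-4,10],[21,-12,-5,12],[24.5,-14,-6,14],[28,-16,-7,14.8]]]' && python3 -c "
from h import *
rows((420,-60,300),0.05)"
```

```text
clock: 0.77
eef_pos: [416.1, -380.3, 301.5]
tool_rot: [-3.141, 0.0, 0.048]
force: [0.6, -1.0, 0.2]
width: 85.2
gripper_force: 0.0
shift cm [  1.92 -31.97   0.17] turn deg (tool z) -0.12 or half turn other way
```

```bash
python3 -m inch '[[[0.3,-4,0,0],[0.5,-8,0,0],[1,-12,0,0],[1.2,-16,0,0],[1.4,-20,0,0],[1.6,-24,0,0],[1.8,-28,0,0],[2,-32,0,0]]]' && python3 -m inch '[[[0,0,0,0],[0,0,0,0]]]'
python3 - <<'E'
from h import *
p=camera_params('wrist');im=get_image('wrist');cv2.imwrite('pics/w1.png',im);np.savez('w1.npz',**p)
Rm=cv2.Rodrigues(p['rvec'])[0];print((-Rm.T@p['tvec'].ravel()).round(0),Rm[2],sensors.read_state()['eef_pos'])
E
```

```text
clock: 1.43
eef_pos: [418.8, -59.7, 301.3]
tool_rot: [3.142, 0.0, 0.049]
force: [1.1, 0.7, 0.2]
width: 85.4
gripper_force: 0.0
clock: 1.6
eef_pos: [419.3, -59.2, 301.3]
tool_rot: [-3.141, 0.0, 0.055]
force: [1.1, -1.0, 0.3]
width: 85.4
gripper_force: 0.0
[504. -54. 444.] [-0.32411945 -0.01825037 -0.94584011] [419.355871   -61.14984479 301.27295962]
```

View pics/w1.png

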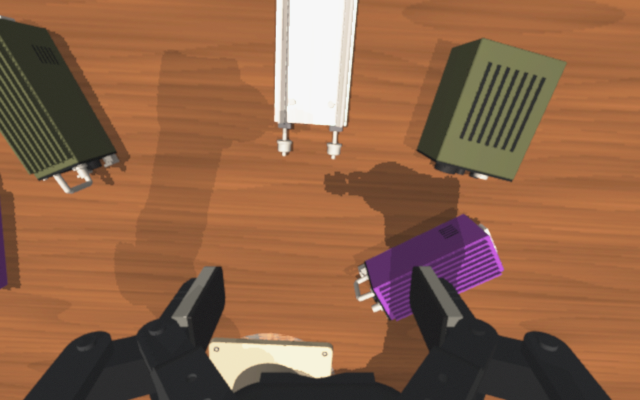

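The wrist picture shows the tray front end at (277..345,123), the unit at the left edge and the power unit on the right. I'll move between the unit and the tray so both fit in one picture.

```bash
python3 -m inch '[[[2.8,-2.5,-0.3,0],[5.6,-5,-0.6,0],[8.4,-8,-1,0],[11.2,-11,-1.4,0],[14,-14,-1.7,0],[15,-16,-2,0],[15,-17,-2,0],[15,-17,-2,0]]]' && python3 -m inch '[[[0,0,0,0],[0,0,0,0]]]'
python3 - <<'E'
from h import *
p=camera_params('wrist');im=get_image('wrist');cv2.imwrite('pics/w2.png',im);np.savez('w2.npz',**p)
Rm=cv2.Rodrigues(p['rvec'])[0];print((-Rm.T@p['tvec'].ravel()).round(0))
E
```

```text
clock: 2.32
eef_pos: [560.8, 116.8, 320.4]
tool_rot: [-3.141, 0.002, 0.051]
force: [0.7, -0.5, -0.5]
width: 85.5
gripper_force: 0.0
clock: 2.48
eef_pos: [560.3, 112.5, 321.1]
tool_rot: [3.14, 0.001, 0.046]
force: [-0.2, -0.9, 0.7]
width: 85.6
gripper_force: 0.0
[645. 117. 464.]
```

View pics/w2.png

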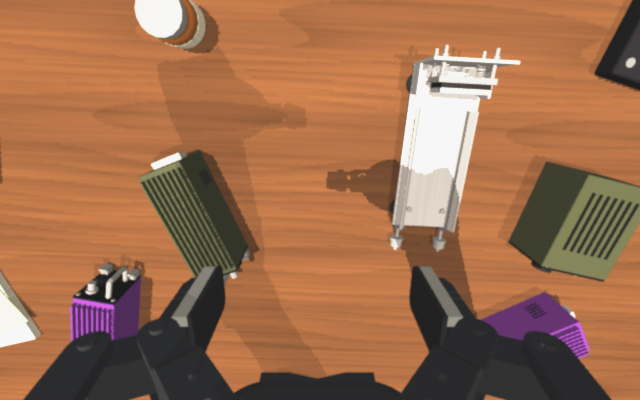

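The picture shows the unit at (143..248,153..280) with its plug at (168,160), and the tray with front floor edge near y=228 and connector near (462,85). An enlarged crop of both will give the corner pixels.

Run:
```python
from h import *
im=cv2.imread('pics/w2.png')
a=im[60:280,135:260];b=im[40:260,385:525]
cv2.imwrite('pics/c2.png',cv2.resize(np.hstack([a,b]),None,fx=2.7,fy=2.7,interpolation=cv2.INTER_CUBIC))
```

```text
(no output)
```

View pics/c2.png

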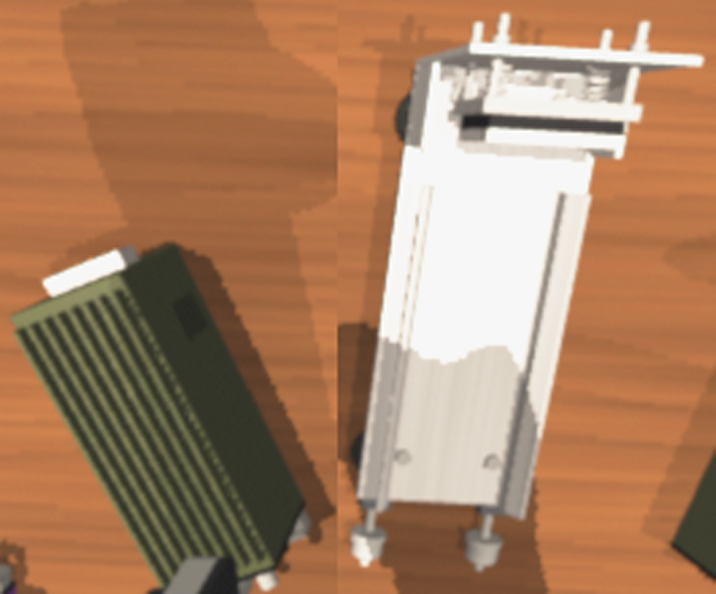

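The crop gives the corners. Unit: top rear at (12,318) and (122,273), underside right edge from (178,245) to (302,505). Tray: front-left floor corner (360,499), right guide foot from (558,190) to (500,505), bracket top from (473,47) to (702,61). I'll fit both poses to these.

Run:
```python
from h import *
from scipy.optimize import least_squares
p=np.load('w2.npz')
def fit(name,obs,off,x0):
    px=np.array([o[0] for o in obs],float)/2.7+off; P=np.array([o[1] for o in obs],float)
    def world(v):
        c,s=np.cos(v[2]),np.sin(v[2]); return np.c_[v[0]+c*P[:,0]-s*P[:,1],v[1]+s*P[:,0]+c*P[:,1],P[:,2]]
    r=least_squares(lambda v:(proj(p,world(v))-px).ravel(),x0,x_scale=(100,100,1),loss='soft_l1')
    print(name,r.x.round(3));print(r.fun.reshape(-1,2).round(1).tolist())
fit('unit',[((12,318),(80,28.5,76)),((122,273),(80,-28.5,76)),((178,245),(80,-28.5,0)),((302,505),(-80,-28.5,0)),((270,570),(-80,-28.5,76)),((45,285),(88,20,49)),((122,250),(88,-20,49))],(135,60),(469,271,.42))
fit('tray',[((360,499),(-95,45,22)),((558,190),(70,-31.5,22)),((500,505),(-95,-31.5,22)),((473,47),(125,45,94)),((702,61),(125,-45,94)),((447,459),(-78,0,22))],(385-125,40),(554,-48,0))
```

```text
unit [4.70049e+02 2.72787e+02 3.91000e-01]
[[-0.8, -0.3], [0.1, 0.8], [0.4, 0.0], [-0.1, -1.1], [0.4, 0.2], [0.4, -1.2], [-0.4, 1.3]]
tray [ 5.5734e+02 -4.9593e+01 -1.0000e-03]
[[-0.0, 0.0], [0.3, 0.7], [-0.2, -0.0], [-0.4, -0.3], [0.3, -1.1], [-0.0, 5.4]]
```

```bash
python3 -c "
from h import *
rows((470,273,150),0.391)
rows((470,273,31),0.391)"
```

```text
shift cm [ -8.28 -16.45  17.11] turn deg (tool z) -19.77 or half turn other way
shift cm [ -8.28 -16.47  29.01] turn deg (tool z) -19.77 or half turn other way
```

```bash
python3 -m inch '[[[-1.3,-2.7,2.7,-4],[-2.6,-5.4,5.4,-8],[-4,-8.1,8.1,-12],[-5.3,-10.8,10.8,-16],[-6.6,-13.5,13,-19.8],[-8.3,-16.4,16,-19.8],[-8.3,-16.4,17.1,-19.8],[-8.3,-16.4,17.1,-19.8]]]' 8.5 && python3 -m inch '[[[0,0,0,0],[0,0,0,0]]]'
python3 - <<'E'
from h import *
rows((470,273,31),0.391)
p=camera_params('wrist');im=get_image('wrist');cv2.imwrite('pics/w3.png',im)
E
```

```text
clock: 3.2
eef_pos: [466.9, 274.7, 147.8]
tool_rot: [3.141, 0.006, 0.398]
force: [-0.1, -1.3, 0.3]
width: 85.2
gripper_force: 0.0
clock: 3.37
eef_pos: [471.7, 273.5, 151.5]
tool_rot: [3.14, -0.002, 0.392]
force: [0.0, -0.7, 0.4]
width: 85.0
gripper_force: 0.0
shift cm [-0.2  -0.03 12.05] turn deg (tool z) 0.04 or half turn other way
```

View pics/w3.png

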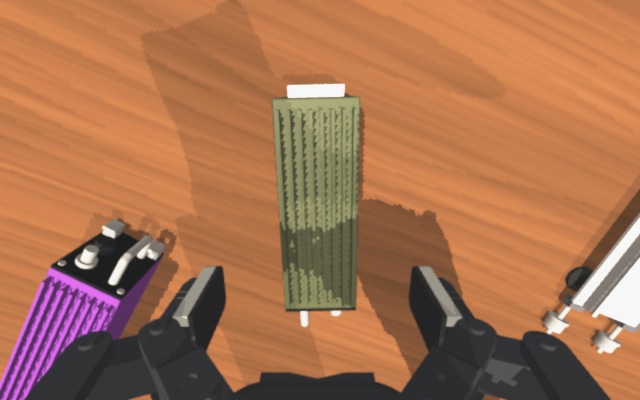

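The unit lies centred between the fingers (x from 275 to 359 at the rear, 287 to 355 at the front) and is aligned, so I'll go down and grip.

```bash
python3 -m inch '[[[0,0,3,0],[0,0,6,0],[0,0,9,0],[0,0,11,0],[0,0,12,0],[0,0,12,0],[0,0,12,0],[0,0,12,0]]]' && python3 -m inch '[[[0,0,0,0],[0,0,0,0],[0,0,0,0],[0,0,0,0],[0,0,0,0],[0,0,0,0],[0,0,0,0],[0,0,0,0]]]' 4.5
```

```text
clock: 4.08
eef_pos: [471.3, 275.7, 31.9]
tool_rot: [-3.141, -0.003, 0.394]
force: [0.2, 0.6, 0.6]
width: 84.6
gripper_force: 0.0
clock: 4.75
eef_pos: [471.3, 274.3, 31.8]
tool_rot: [3.14, -0.002, 0.394]
force: [0.7, -3.7, 7.6]
width: 56.1
gripper_force: 64.3
```

```bash
python3 -m inch '[[[0,0,-1.5,0],[0,0,-4,0],[0,0,-7,0],[0,0,-10,0],[0,0,-10,0],[0,0,-10,0]]]' && python3 -c "
from h import *
rows((543,-49.6,131),-0.001)"
```

```text
clock: 5.25
eef_pos: [470.5, 275.8, 131.6]
tool_rot: [-3.141, -0.003, 0.395]
force: [0.2, 0.0, -6.0]
width: 56.7
gripper_force: 66.6
shift cm [-5.830e+00  3.282e+01  2.000e-02] turn deg (tool z) 22.68 or half turn other way
```

```bash
python3 -m inch '[[[-0.4,2,0,2],[-1,5.5,0,4],[-1.7,9,0,7],[-2.4,13,0,10],[-3.1,17,0,13],[-3.8,21,0,16],[-4.5,25,0,19],[-5,28.5,0,21]]]' && python3 -c "
from h import *
rows((543,-49.6,131),-0.001)"
```

```text
clock: 5.92
eef_pos: [531.5, -10.3, 128.2]
tool_rot: [3.14, 0.005, 0.025]
force: [1.2, 0.3, -5.4]
width: 56.4
gripper_force: 66.7
shift cm [ 1.06  3.95 -0.28] turn deg (tool z) 1.46 or half turn other way
```

```bash
python3 -m inch '[[[0.3,2,0,0.8],[0.6,3.5,0,1.6],[0.8,4.2,0,1.6],[0.8,4.2,0,1.6],[0.8,4.2,0,1.6],[0.8,4.2,0,1.6]]]'
python3 - <<'E'
from h import *
rows((543,-49.6,131),-0.001)
im=get_image('wrist');cv2.imwrite('pics/w4.png',im);np.savez('w4.npz',**camera_params('wrist'))
E
```

```text
clock: 6.42
eef_pos: [541.8, -46.5, 129.6]
tool_rot: [-3.14, 0.002, 0.003]
force: [1.1, -0.9, -5.1]
width: 56.4
gripper_force: 66.5
shift cm [ 0.12  0.31 -0.14] turn deg (tool z) 0.25 or half turn other way
```

View pics/w4.png

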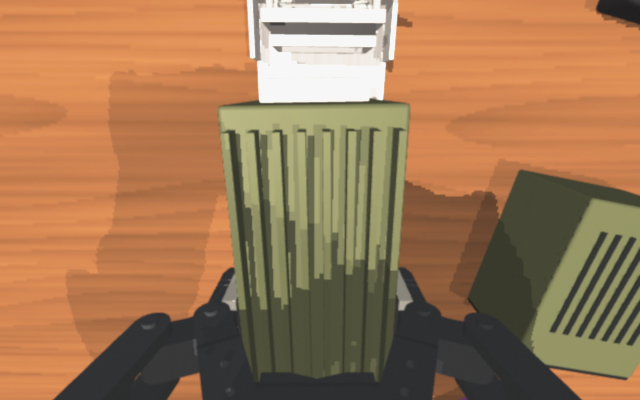

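The unit hangs in line over the tray, its rear top edge at (220..408,107). The tray floor shows behind it from x=259 to 384, and the connector is at about (271..380,40). I'll take an enlarged crop for the lateral check.

Run:
```python
from h import *
im=cv2.imread('pics/w4.png')
cv2.imwrite('pics/c4.png',cv2.resize(im[0:135,212:417],None,fx=3.8,fy=3.8,interpolation=cv2.INTER_CUBIC))
```

```text
(no output)
```

View pics/c4.png

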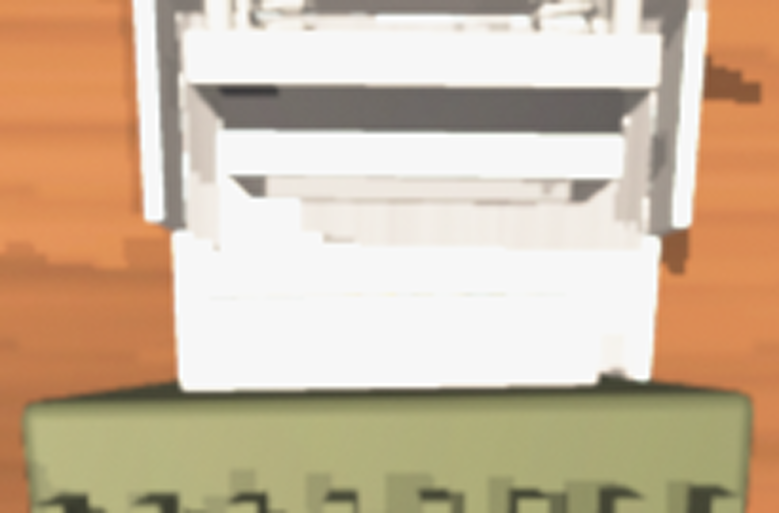

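Run:
```python
from h import *
p=np.load('w4.npz');f=lambda u,v:(212+u/3.8,v/3.8)
for n,z,q in [('white',22,[(177,300),(656,300),(172,240),(661,240)]),('white as plug',146,[(172,240),(661,240),(180,388),(650,383)]),('case top',174,[(25,405),(750,397)]),
 ('conn',80,[(182,35),(663,35),(186,85),(660,85)]),('rim',80,[(222,132),(626,135),(228,175),(624,178)]),('cheek',22,[(150,225),(685,228)]),('cheek hi',94,[(150,225),(685,228)])]:
    print(n,[ray(p,f(*a),z)[:2].round(1).tolist() for a in q])
U=lambda x,y,z:(542+x,-47.5+y,98+z)
C=[U(88,20,49),U(88,-20,49),U(80,20,49),U(80,-20,49),U(80,28.5,76),U(80,-28.5,76),(557+95,-50+28,80),(557+95,-50-28,80),(557+70,-50+45,22),(557+70,-50-45,22)]
print(((proj(p,C)-[212,0])*3.8).round(0).tolist())
```

```text
white [[633.6, -3.5], [634.0, -94.1], [644.1, -3.2], [644.4, -94.3]]
white as plug [[635.4, -24.2], [635.5, -70.2], [622.0, -24.2], [622.7, -70.1]]
case top [[621.7, -17.1], [622.5, -72.4]]
conn [[665.8, -15.8], [666.1, -81.5], [659.8, -16.0], [660.0, -81.5]]
rim [[653.9, -20.8], [653.8, -77.2], [648.5, -21.4], [648.3, -77.2]]
cheek [[646.6, 0.8], [646.5, -98.6]]
cheek hi [[640.8, -12.6], [640.8, -83.4]]
[[208.0, 301.0], [630.0, 303.0], [212.0, 389.0], [625.0, 391.0], [50.0, 401.0], [797.0, 405.0], [231.0, 148.0], [631.0, 149.0], [187.0, 337.0], [658.0, 339.0]]
```

```bash
for i in 1 2; do :; done; python3 -m inch '[[[0,0.3,2,0.4],[0,0.3,3,0.4],[0,0.3,3,0.4],[0,0.3,3,0.4],[0,0.3,3,0.4]]]'
python3 - <<'E'
from h import *
E=[]
for i in range(6):
    im=get_image('wrist');E.append(sensors.read_state()['eef_pos'])
print(np.round(E,1).tolist(),np.mean(E,0).round(1),np.std(E,0).round(1))
p=camera_params('wrist');cv2.imwrite('pics/w5.png',im);np.savez('w5.npz',**p)
cv2.imwrite('pics/c5.png',cv2.resize(im[0:135,212:417],None,fx=3.8,fy=3.8,interpolation=cv2.INTER_CUBIC))
E
```

```text
clock: 6.88
eef_pos: [542.9, -51.1, 100.6]
tool_rot: [-3.141, -0.0, -0.005]
force: [0.5, 0.3, -5.3]
width: 56.3
gripper_force: 66.1
[[543.1, -51.3, 100.9], [543.2, -51.4, 101.0], [543.2, -51.5, 101.0], [543.1, -51.6, 101.0], [543.0, -51.7, 100.9], [542.9, -51.7, 100.8]] [543.1 -51.5 100.9] [0.1 0.2 0.1]
```

View pics/c5.png

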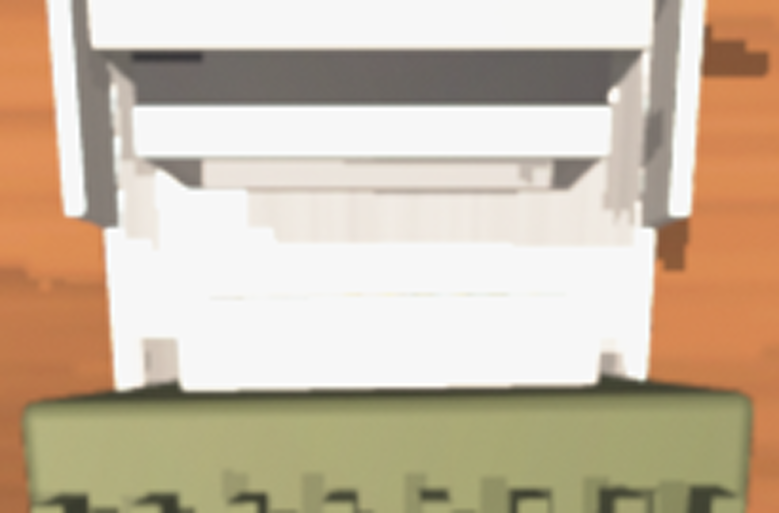

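The crop now shows the plug (180..600, mid 390), the connector rim (134..611, mid 372) and the floor (107..654 at row 235). I'll turn these into world y.

Run:
```python
from h import *
p=np.load('w5.npz');f=lambda u,v:(212+u/3.8,v/3.8)
for n,z,q in [('floor',22,[(107,235),(654,235)]),('plug',118,[(182,388),(600,384)]),('case top',145,[(25,405),(750,397)]),
 ('rim',80,[(134,105),(611,105),(136,157),(609,157)])]:
    print(n,[ray(p,f(*a),z)[:2].round(1).tolist() for a in q])
Rm=cv2.Rodrigues(p['rvec'])[0];print((-Rm.T@p['tvec'].ravel()).round(1),Rm.round(3).tolist())
```

```text
floor [[644.2, -3.7], [643.7, -93.8]]
plug [[623.1, -30.6], [623.2, -71.1]]
case top [[622.8, -23.0], [623.0, -78.4]]
rim [[653.8, -20.6], [653.5, -76.8], [648.3, -20.4], [648.0, -76.9]]
[627.  -51.5 243.6] [[-0.006, -1.0, 0.001], [-0.946, 0.006, 0.324], [-0.324, 0.001, -0.946]]
```

```bash
python3 -m inch '[[[0,-0.2,0,0],[0,-0.2,1,0],[0,-0.2,2,0],[0,-0.2,3,0],[0,-0.2,3.8,0],[0,-0.2,4.3,0],[0,-0.2,4.5,0],[0,-0.2,4.5,0]]]' && python3 -m inch '[[[0,0,0,0],[0,0,0,0],[0,0,0,0]]]'
```

```text
clock: 7.85
eef_pos: [542.2, -49.7, 54.7]
tool_rot: [3.142, 0.001, -0.006]
force: [-0.7, -0.3, -6.1]
width: 56.5
gripper_force: 66.3
clock: 8.1
eef_pos: [543.1, -49.7, 55.7]
tool_rot: [3.142, -0.001, -0.006]
force: [-0.3, -0.2, -5.6]
width: 56.3
gripper_force: 66.3
```

```bash
python3 -m inch '[[[0,0,0.1,0],[0,0,0.2,0],[0,0,0.2,0],[0,0,0.2,0],[0,0,0.2,0]]]'; python3 -m inch '[[[0.2,0,0,0],[0.4,0,0,0],[0.7,0,0,0],[1,0,0,0],[1,0,0,0],[1,0,0,0],[1,0,0,0]]]'
```

```text
clock: 8.52
eef_pos: [542.9, -49.7, 53.9]
tool_rot: [3.141, -0.001, -0.006]
force: [-1.7, -0.6, 2.8]
width: 56.2
gripper_force: 67.0
clock: 9.1
eef_pos: [545.2, -49.7, 53.7]
tool_rot: [3.141, 0.014, -0.006]
force: [-16.2, 0.3, 18.5]
width: 56.8
gripper_force: 67.9
```

The unit rubs hard on the floor because it is pressed down. I'll lift it 2 mm so it barely hovers, then slide.

```bash
python3 -m inch '[[[-0.7,0,0,0],[-0.7,0,-0.1,0],[-0.7,0,-0.2,0],[-0.7,0,-0.2,0],[-0.7,0,-0.2,0]]]'; python3 -m inch '[[[0.2,0,0,0],[0.4,0,0,0],[0.6,0,0,0],[0.6,0,0,0],[0.6,0,0,0]]]'
```

```text
clock: 9.52
eef_pos: [545.7, -49.7, 54.9]
tool_rot: [-3.141, 0.0, -0.006]
force: [-0.4, -0.4, -5.0]
width: 56.5
gripper_force: 65.5
clock: 9.93
eef_pos: [551.9, -49.7, 55.2]
tool_rot: [-3.142, -0.0, -0.006]
force: [0.0, -0.2, -6.7]
width: 56.4
gripper_force: 65.5
```

```bash
python3 -m inch '[[[0.2,0,0,0],[0.5,0,0,0],[0.8,0,0,0],[1,0,0,0],[1,0,0,0],[1,0,0,0],[1,0,0,0]]]'; python3 -m inch '[[[0.1,0,0,0],[0.2,0,0,0],[0.3,0,0,0],[0.3,0,0,0],[0.3,0,0,0],[0.3,0,0,0]]]'
```

```text
clock: 10.52
eef_pos: [561.4, -49.8, 55.3]
tool_rot: [3.142, 0.0, -0.006]
force: [0.6, 0.6, -6.1]
width: 56.3
gripper_force: 65.5
clock: 11.02
eef_pos: [564.6, -49.8, 55.3]
tool_rot: [-3.142, 0.0, -0.006]
force: [-0.3, 0.2, -6.5]
width: 56.8
gripper_force: 65.5
```

```bash
python3 -m inch '[[[0.1,0,0,0],[0.2,0,0,0],[0.2,0,0,0],[0.2,0,0,0],[0.2,0,0,0]]]'; python3 -m inch '[[[0.1,0,0,0],[0.2,0,0,0],[0.2,0,0,0],[0.2,0,0,0],[0.2,0,0,0]]]'
```

```text
clock: 11.43
eef_pos: [566.1, -49.9, 55.3]
tool_rot: [3.142, 0.001, -0.006]
force: [-2.1, -0.5, -4.9]
width: 56.4
gripper_force: 65.4
clock: 11.85
eef_pos: [567.6, -49.9, 55.2]
tool_rot: [3.142, 0.002, -0.006]
force: [-5.3, 0.1, -2.3]
width: 56.5
gripper_force: 65.6
```

```bash
python3 -m inch '[[[0.1,0,0,0],[0.2,0,0,0],[0.2,0,0,0],[0.2,0,0,0],[0.2,0,0,0]]]'; python3 -m inch '[[[0.1,0,0,0],[0.15,0,0,0],[0.15,0,0,0],[0.15,0,0,0],[0.15,0,0,0]]]'
```

```text
clock: 12.27
eef_pos: [568.5, -49.9, 55.1]
tool_rot: [3.142, 0.004, -0.007]
force: [-6.8, 0.8, -1.3]
width: 56.7
gripper_force: 65.8
clock: 12.68
eef_pos: [569.2, -49.9, 55.0]
tool_rot: [3.142, 0.006, -0.007]
force: [-8.8, 1.2, 0.0]
width: 56.2
gripper_force: 65.9
```

```bash
python3 -m inch '[[[0.1,0,0,0],[0.2,0,0,0],[0.2,0,0,0],[0.2,0,0,0],[0.2,0,0,0]]]'; python3 -m inch '[[[0.05,0,0,0],[0.1,0,0,0],[0.1,0,0,0],[0.1,0,0,0],[0.1,0,0,0]]]'; python3 -c "
from h import *
cv2.imwrite('pics/top1.png',get_image('top'))"
```

```text
clock: 13.1
eef_pos: [570.2, -49.9, 54.9]
tool_rot: [3.141, 0.008, -0.007]
force: [-10.1, 0.6, 0.9]
width: 56.4
gripper_force: 66.0
clock: 13.52
eef_pos: [570.7, -49.9, 54.9]
tool_rot: [3.141, 0.009, -0.007]
force: [-12.1, 1.1, 2.2]
width: 55.9
gripper_force: 66.0
```

Displacement past contact is 5.7 mm and the measured push is about 12 N. The two agree, so I'll hold.

```bash
python3 -m inch '[[[0,0,0,0],[0,0,0,0],[0,0,0,0],[0,0,0,0],[0,0,0,0],[0,0,0,0],[0,0,0,0],[0,0,0,0]]]'; python3 -m inch '[[[0,0,0,0],[0,0,0,0],[0,0,0,0],[0,0,0,0],[0,0,0,0],[0,0,0,0],[0,0,0,0],[0,0,0,0]]]'; python3 -m inch '[[[0,0,0,0],[0,0,0,0],[0,0,0,0],[0,0,0,0],[0,0,0,0],[0,0,0,0],[0,0,0,0],[0,0,0,0]]]'; python3 -m inch '[[[0,0,0,0],[0,0,0,0],[0,0,0,0],[0,0,0,0],[0,0,0,0],[0,0,0,0],[0,0,0,0],[0,0,0,0]]]'; python3 -m inch '[[[0,0,0,0],[0,0,0,0],[0,0,0,0],[0,0,0,0],[0,0,0,0],[0,0,0,0],[0,0,0,0],[0,0,0,0]]]'
python3 - <<'E'
from h import *
im=get_image('wrist')
cv2.imwrite('pics/w6.png',im)
E
```

```text
clock: 14.23
eef_pos: [570.7, -49.9, 54.9]
tool_rot: [3.141, 0.009, -0.007]
force: [-11.7, 0.4, 1.1]
width: 56.3
gripper_force: 66.0
clock: 14.9
eef_pos: [570.7, -49.9, 54.9]
tool_rot: [3.141, 0.008, -0.007]
force: [-11.0, 0.5, 1.5]
width: 56.3
gripper_force: 66.0
clock: 15.57
eef_pos: [570.7, -49.9, 54.9]
tool_rot: [3.141, 0.008, -0.007]
force: [-11.1, 1.3, 1.7]
width: 56.1
gripper_force: 66.0
clock: 16.23
eef_pos: [570.7, -49.9, 54.9]
tool_rot: [3.141, 0.009, -0.007]
force: [-11.8, 0.3, 2.0]
width: 56.3
gripper_force: 66.0
clock: 16.9
eef_pos: [570.7, -49.9, 54.9]
tool_rot: [3.141, 0.008, -0.007]
force: [-10.9, 0.4, 2.0]
width: 56.4
gripper_force: 66.0
```

View pics/w6.png

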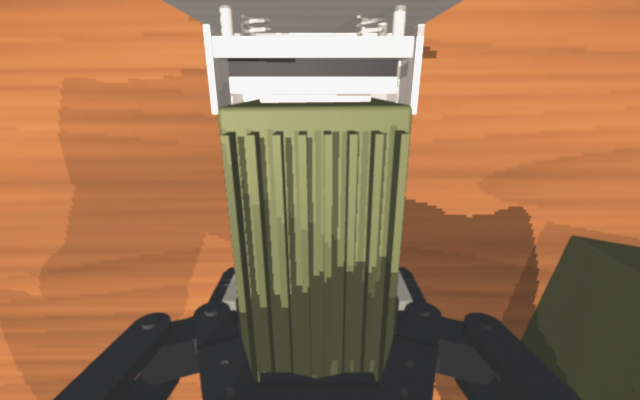

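The plug (260..370, row 100) is in the rim (229..397) and centred, and the unit is straight. The force slope of 2.0 N/mm matches the springs, so I'm handing in.

```bash
python3 -c "
from cell import order
print(order.finish_job())"
```

```text
the job is handed in; nothing more can be done
None
```

The slim unit is in the tray between the guides with its plug pressed on the sprung connector at about 11.5 N (about 5.7 mm of travel); I held that for over three seconds and handed the job in with the gripper still holding it, though no verdict came back.

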